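# Open the child-locked pantry cupboard

## Task

The small pantry cupboard's white door stands ajar, held by a child-safety hook. Reach down through the gap behind the top of the door, press the green sprung hook down far enough to free it but not so hard that it breaks, and keep it down while you draw the door out past the catch; then swing the door wide open (60 degrees or more), without yanking or flinging it, and let go. Leave the groceries around and on the cupboard where they are.

Things in the scene. Friction and masses are not known exactly. Their poses are not given: they have to be found in the camera images.
- cupboard: Light wooden cupboard, 220 deep (x) x 260 wide (y) x 200 high, fixed to the table, open at its front (-x) face behind the door. Origin under its centre; x points to its back, y to the left as seen from the robot (the hinge side).
- door (a joint): Angle of the white door in rad: 0 shut, grows as the free edge swings out towards the robot, at most 1.7. Starts ajar at about 0.21; the hook stops it at about 0.23. Stiff hinge (0.22 N m friction): it stays where left. Door 244 wide, 15 thick, its top level with the cupboard's top, 200 above the table; a bar pull on its front is 64 to 134 above the table.
- door_hinge (a point): Point on the door's upright hinge axis, in the plane of the door's inner face, level with the door's top. Axes are the door's own: -y runs along the door from the hinge to the free edge, x is square to the door and points inward to the cupboard, z up. Seen from above the door opens clockwise.
- door_latch_edge (a point): Point on the top edge of the door's inner face, at mid-length of the hook, 175 from the hinge axis; moves with the door, axes as door_hinge. From here along +x lies the gap to reach into, open above, about 36 wide here and narrower towards the hinge (distance from the hinge x tan of the angle). In it is the green pad of the hook, 44 long (y), 4 to 31 inward of the inner face.
- hook_side (a point): Point on the same edge 22 nearer the free edge, beside the end of the pad; axes as door_hinge. The flat top of the pad is 8 to 30 below the door's top edge: not measured, different each time, to be found by touch. The hook slides straight down in a guide on the door against a spring: about 2 N to start it, 3.2 N more for each mm, no stop before it breaks. Over 24 N on the pad breaks it.
- catch_front (a point): Point on the upper front edge of the cupboard's top, across the gap from the hook; axes as cupboard. Under it hangs the grey catch, 8 deep; the hook's barb stands 3.5 mm up behind it, so the pad must go 3.5 mm down (about 13 N; 17 N is safe) and stay down until the door is past 0.34 rad. Else the door stops at about 0.23, and over 15 N of barb on catch breaks it.
- jar_on_top: Loose amber jar with a yellow lid, 60 dia x 85 high, on top of the cupboard; origin under its centre. Leave alone.
- tin_on_top: Loose tin with a red label, 66 dia x 75 high, on top of the cupboard; origin under its centre. Leave alone.
- jar_red: Loose amber jar with a red lid, 60 dia x 85 high, on the table; origin under its centre. Leave alone.
- tin_tall: Loose tin with a green label, 74 dia x 110 high, on the table; origin under its centre. Leave alone.
- tin_low: Loose tin with an orange label, 84 dia x 60 high, on the table; origin under its centre. Leave alone.
- carton_blue: Loose blue carton, 55 x 110 x 170 high, on the table; origin under its centre. Leave alone.
- jar_white: Loose amber jar with a white lid, 60 dia x 85 high, on the table; origin under its centre. Leave alone.

How it is judged:
By the outcome, as a careful person would: the job done as asked, in the order asked, and still so for the second after the job is handed in, with the robot touching nothing.
It also fails if it takes over 48 s, if anything falls off the work surface, if the arm or the gripper's body presses on something with over 40 N, if the wrist force passes 120 N, or if a joint passes its speed limit or range.

## Robot

A 6-joint arm with a two-finger parallel gripper is mounted at the origin on the work surface. World frame = base frame: x ahead of the robot, y to its left, z up, the work surface at z = 0. Lengths are in m, angles in rad, forces in N, time in s.
With the tool pointing down it reaches from about 0.425 to 0.95 m from the base axis. Payload 3.5 kg.
Tool frame: the origin (TCP) lies between the finger pads; the fingertips stand 17 mm ahead of it and the grasp point (between the pads) lies 2 mm behind it (ctrl.tip_reach is the distance from the TCP to the fingertips, in m); z points along the fingers, y is the direction in which the jaws open and shut (so a half turn about z gives the same grasp; the last joint's range is limited). The gripper opens to 85 mm and grips with 20 to 120 N. Pads are 22 mm wide; open, the fingers measure 114 mm over their backs; the gripper's body (76 mm by 85 mm) begins 54 mm behind the grasp point. The pads swing forward as they close: fully open they stand 13 mm farther back than shut.
Start: joints at [1.115, 0.286, 1.577, -0, 1.279, -0.15], TCP at [0.203, 0.644, 0.248] pointing down, gripper open.
Joint ranges: [-2.77, 2.77], [-0.9, 2.22], [0.21, 2.48], [-1.53, 4.67], [0.24, 2.81], [-2.84, 2.84]. Speed limits (rad/s): [2.79, 2.79, 3.14, 3.14, 3.14, 3.14].

## Interface

Orientations are given as a unit quaternion [x, y, z, w].
In Python, from plant import monitor, imaging, workorder, ctrl gives the robot as it stands.
- The arm moves only by the tool send_rows, never from a script. Its argument "rows" is a list of rows, each a list of 4 numbers: the shift along the world's x, y, z normalised to -1 to 1, where 1 is 0.3 m, then the turn about the world's z normalised to -1 to 1, where 1 is 360 degrees. A call has 1 to 20 rows; each row is the pose to reach, as a shift and turn from the pose commanded when the call began, turning the shorter way round; what a row does not reach only later rows make up. A row lasts 1/8 s, in which the tool goes at most 62.5 mm and 10.7 degrees, less where a joint would pass 70% of its speed; a pose out of reach is approached as far as the arm can. A call with a number of a shift or a turn outside -1 to 1 is refused whole. A call with a gripper value outside its range is refused whole. "jaw" is the closure, from 0 (fully open) to 1 (shut), set as the call begins (left out, the last holds). The fingers move at their own pace and stop on an object; "newtons" is the grip in N (left out, the last holds). Time passes only in rows, so rows that repeat a pose let the fingers close. It gives the time, the measured TCP pose, the force and the opening at its end, in the units of the state.
- monitor.get_state(): the state, without advancing time (a new reading comes with each control period).
- imaging.read_camera(name): name is "scene" or "top" or "wrist"; returns the picture (400x640x3 uint8, red, green, blue); there is no depth.
- imaging.calibration(name): a dict with "intrinsics" (3x3 intrinsics, pixels), "dist_coeffs" ([k1, k2, p1, p2, k3] as OpenCV has them; the pictures are not rectified), "cam_to_world" (4x4, takes a point from camera to world coordinates). Camera axes: x right, y up, looking along -z (the intrinsics and any distortion apply to the point x, -y, -z); pixel columns grow to the right and rows downward; lengths in m; the calibration is good to about 2 mm. A picture is of the moment at which its call begins: read the wrist's pose just before it. calibration takes no time and is no camera call; for the wrist camera it gives the pose at the moment of the call.
- workorder.sign_off(): hands the job in, once; it reports no verdict.
The state is a dict: "time": time; "qpos": joint angles; "dq": joint speeds; "joint_efforts": joint torques, N m; "eef_pos": TCP position; "tcp_rot": TCP orientation; "contact_force": force on the tool from outside, world axes, zero at the start; "wrist_torque": the same for the moment, N m; "opening": opening from 0.0 (shut) to 1.0 (fully open).
Only numpy, scipy, OpenCV 4.12 (cv2) and the standard library are available. Lean on these libraries where they do the work, as an engineer would, in place of code of your own. Each camera call takes 0.05 s, during which the arm holds its last target.

## Working session

There is one attempt and no reset: what is moved stays moved. The work goes in short steps, Python scripts to look and compute and a tool call to move; the robot and the scene stay as the last step left them, time stands still between calls to the robot, and variables do not carry over. Pictures are saved under pics/ and viewed, and the job is handed in when it is done.

Besides the shell and the picture viewer there is one more tool, called after "Emit:" as name(argument=value, ...), one argument or row to a line, values as JSON. send_rows: Moves the arm, as the interface text tells. Scaled input: -1 to 1 covers 0.3 m each way for a shift and 360 degrees each way for a turn. Its arguments: {"type":"object","properties":{"rows":{"type":"array"},"jaw":{"type":"number"},"newtons":{"type":"number"}},"required":["rows"]}

```bash
ls; mkdir -p pics; python3 - <<'E'
from plant import monitor, imaging, workorder, ctrl
import cv2
print(monitor.get_state()); print(ctrl.tip_reach)
for n in ["scene","top","wrist"]:
    c=imaging.calibration(n); print(n,c)
    cv2.imwrite(f"pics/{n}0.png",imaging.read_camera(n)[:,:,::-1])
E
```

```text
pics
{'time': 0.0, 'qpos': array([ 1.11499903e+00,  2.87162360e-01,  1.57814257e+00,  7.97156322e-06,
        1.27862489e+00, -1.50033434e-01]), 'dq': array([ 0.00052254,  0.00089608, -0.00029176, -0.00044811,  0.00048127,
       -0.0012183 ]), 'joint_efforts': array([ 2.45199453e-04, -4.05980551e+01, -2.92619938e+01, -1.21534349e-04,
        6.05731897e-03, -6.01343316e-06]), 'eef_pos': array([0.20291027, 0.6431416 , 0.24696799]), 'tcp_rot': array([ 1.52288113e-01,  9.88335452e-01, -1.11424089e-03, -3.52235104e-04]), 'contact_force': array([ 0.34226454, -0.72042142, -0.00953778]), 'wrist_torque': array([-0.02745323,  0.01349944, -0.04025476]), 'opening': 0.9986162701868206}
0.017
scene {'intrinsics': array([[385.53403502,   0.        , 321.44980706],
       [  0.        , 385.53403502, 200.38902511],
       [  0.        ,   0.        ,   1.        ]]), 'dist_coeffs': array([-0.03877352,  0.        ,  0.        ,  0.        ,  0.        ]), 'cam_to_world': array([[-0.56102909, -0.50314004,  0.65734045,  1.25573832],
       [ 0.82766759, -0.32695309,  0.45614476,  0.48446734],
       
[... 463 characters left out ...]
 [-0.99983202,  0.01698674, -0.00688393,  0.00325032],
       [-0.0039356 ,  0.16785262,  0.98580425,  1.29873462],
       [ 0.        ,  0.        ,  0.        ,  1.        ]])}
wrist {'intrinsics': array([[289.53197608,   0.        , 320.92465596],
       [  0.        , 289.53197608, 202.42472662],
       [  0.        ,   0.        ,   1.        ]]), 'dist_coeffs': array([0.00872301, 0.        , 0.        , 0.        , 0.        ]), 'cam_to_world': array([[ 0.30131174, -0.91568541, -0.26595389,  0.13643277],
       [ 0.95352211,  0.28858944,  0.08667015,  0.66458315],
       [-0.00261111, -0.27970765,  0.96008167,  0.37185247],
       [ 0.        ,  0.        ,  0.        ,  1.        ]])}
```

View pics/scene0.png

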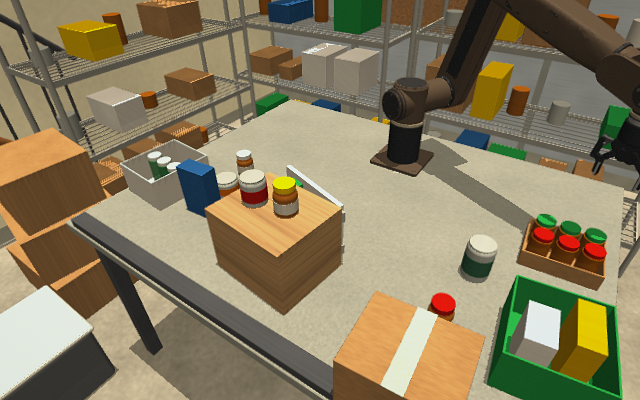

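View pics/top0.png

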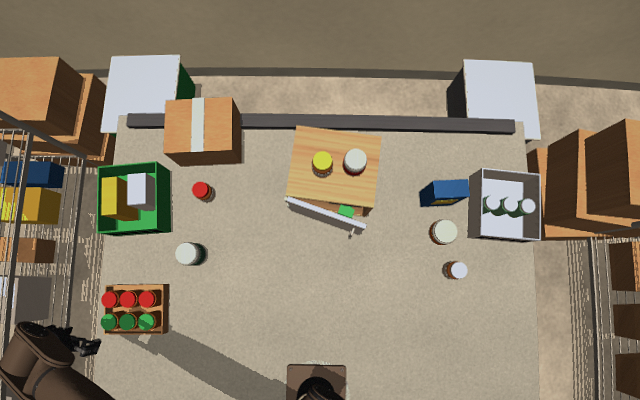

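View pics/wrist0.png

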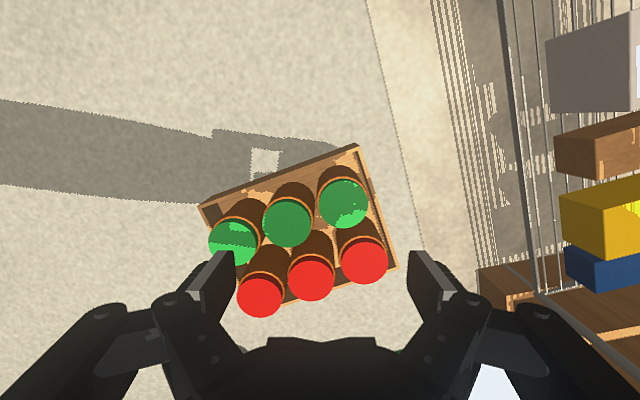

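The top view shows the cupboard around (335,165), the door's top edge from (287,200) at the hinge to (365,228) at the free edge, and the green pad near (346,211). I'll zoom in on it.

```bash
cat > h.py <<'E'
import numpy as np, cv2
from plant import monitor, imaging, workorder, ctrl
def ray(n,uv,c=None):
    c=c or imaging.calibration(n)
    p=cv2.undistortPoints(np.array([[uv]],float),c["intrinsics"],c["dist_coeffs"])[0,0]
    T=c["cam_to_world"]; d=T[:3,:3]@np.array([p[0],-p[1],-1]); return T[:3,3],d
def onz(n,uv,z,c=None):
    o,d=ray(n,uv,c); return o+d*(z-o[2])/d[2]
def proj(n,P,c=None):
    c=c or imaging.calibration(n); T=np.linalg.inv(c["cam_to_world"]); q=T[:3,:3]@np.array(P)+T[:3,3]
    q=np.array([q[0],-q[1],-q[2]])
    return cv2.projectPoints(q.reshape(1,3),np.zeros(3),np.zeros(3),c["intrinsics"],c["dist_coeffs"])[0][0,0]
E
python3 - <<'E'
import cv2
a=cv2.imread("pics/top0.png")[110:250,265:405]
cv2.imwrite("pics/topz.png",cv2.resize(a,(560*10//10,560),interpolation=cv2.INTER_NEAREST))
a=cv2.imread("pics/scene0.png")[150:320,190:360]
cv2.imwrite("pics/scenez.png",cv2.resize(a,None,fx=3.5,fy=3.5,interpolation=cv2.INTER_NEAREST))
E
```

```text
(no output)
```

View pics/topz.png

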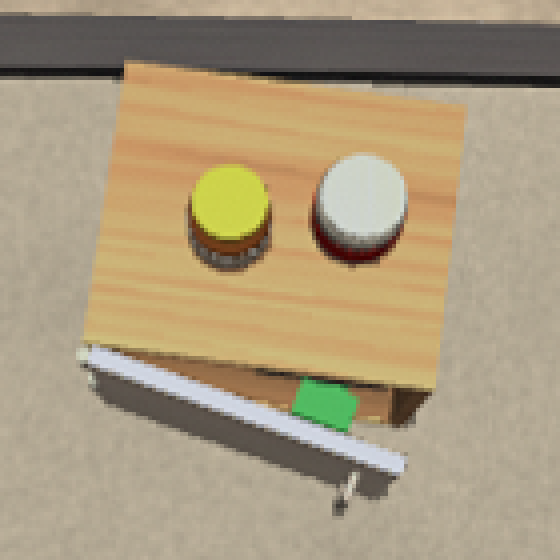

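View pics/scenez.png

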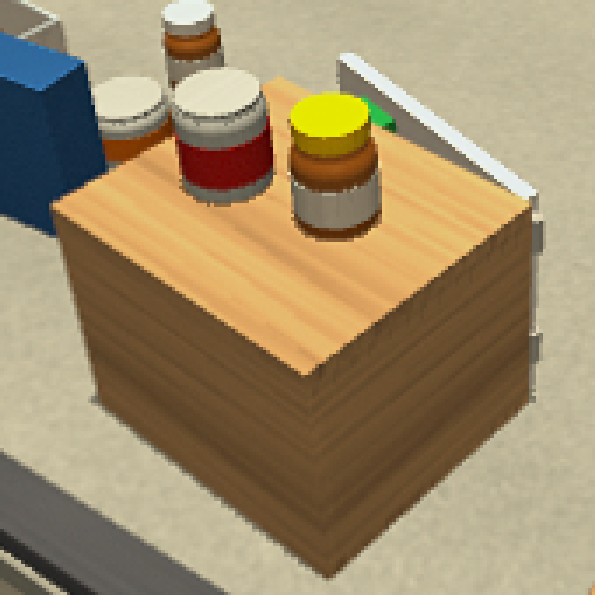

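```bash
cat > m.py <<'E'
from h import *
c=imaging.calibration("top")
f=lambda u,v:np.array([265+u/4-.5,110+v/4-.5])
img=cv2.imread("pics/top0.png")
cor={k:onz("top",f(*v),.2,c) for k,v in dict(BL=(125,62),BR=(467,106),FR=(434,388),FL=(85,344)).items()}
for k,v in cor.items(): print(k,v.round(4))
d=lambda a,b:np.linalg.norm(cor[a]-cor[b])
print("sizes",d("BL","BR"),d("FL","FR"),d("BL","FL"),d("BR","FR"))
# door white top mask
hsv=cv2.cvtColor(img,cv2.COLOR_BGR2HSV).astype(int); b=img.astype(int)
m=((b[...,0]>195)&(b[...,0]>=b[...,2]+5)).astype(np.uint8); mm=np.zeros_like(m); mm[190:235,280:372]=m[190:235,280:372]
n,l,s,_=cv2.connectedComponentsWithStats(mm,connectivity=8); i=1+np.argmax(s[1:,4]); ys,xs=np.nonzero(l==i); print(s[i])
P=np.array([onz("top",(x,y),.2,c) for x,y in zip(xs,ys)])[:,:2]
(ce,sz,an)=cv2.minAreaRect((P*1000).astype(np.float32)); print("door rect",ce,sz,an)
vx=cv2.fitLine((P*1000).astype(np.float32),cv2.DIST_L2,0,.01,.01).ravel(); print("line",vx, np.degrees(np.arctan2(vx[1],vx[0])))
u=vx[:2]; t=(P*1000-vx[2:])@u; print("ends",vx[2:]+u*t.min(),vx[2:]+u*t.max(),t.max()-t.min())
# green
g=((b[...,1]>b[...,2]+60)&(b[...,1]>b[...,0]+60)).astype(np.uint8); g[:195]=0;g[225:]=0;g[:,:320]=0;g[:,370:]=0
ys,xs=np.nonzero(g); print("green px",xs.min(),xs.max(),ys.min(),ys.max(),"cent z.18",onz("top",(xs.mean(),ys.mean()),.18,c))
Q=np.array([onz("top",(x,y),.18,c) for x,y in zip(xs,ys)])[:,:2]
print(cv2.minAreaRect((Q*1000).astype(np.float32)))
E
python3 m.py
```

```text
BL [0.8332 0.0758 0.2   ]
BR [ 0.8029 -0.1831  0.2   ]
FR [ 0.5868 -0.1561  0.2   ]
FL [0.615  0.0991 0.2   ]
sizes 0.260693327782829 0.2566860131429352 0.21940710665294233 0.21776042238693052
[287 197  79  31 314]
door rect (568.1278076171875, -19.596412658691406) (240.67111206054688, 12.131577491760254) 71.50389099121094
line [ 3.2278979e-01  9.4647068e-01  5.6730035e+02 -2.2277342e+01] 71.168274
ends [ 529.35613406 -133.53579201] [607.04476008  94.25953859] 240.67869816462445
green px 338 353 205 217 cent z.18 [ 0.57622288 -0.07841019  0.18      ]
((577.3614501953125, -78.544189453125), (42.97357940673828, 30.354345321655273), 72.31966400146484)
```

```bash
cat > g.py <<'E'
from h import *
u=np.array([np.cos(np.radians(71.3)),np.sin(np.radians(71.3))]); n=np.array([u[1],-u[0]])
mid=np.array([.5682,-.0196]); hinge=mid+.122*u+.0075*n
YC=83.5 # cupboard y axis deg
def pt(r,i,ang=None):
    """world xy of point r from hinge, i inward, at door angle ang(rad)"""
    if ang is None: return hinge-r*u+i*n
    a=np.radians(YC)-ang; uu=np.array([np.cos(a),np.sin(a)]); return hinge-r*uu+i*np.array([uu[1],-uu[0]])
E
python3 - <<'E'
from g import *
print("hinge",hinge,"target",pt(.180,.017))
c=imaging.calibration("top");f=lambda u,v:np.array([265+u/4-.5,110+v/4-.5])
for n_,uv,z in (("jar",(230,202),.285),("tin",(362,185),.275)):
    p=onz("top",f(*uv),z,c)[:2]; print(n_,p,np.linalg.norm(p-pt(.18,.017)))
# second view check: project to scene
for k,p in dict(hinge=hinge,latch=pt(.175,0),free=pt(.244,0)).items(): print(k,(proj("scene",[*p,.2])-[190,150])*3.5)
E
```

```text
hinge [0.61441886 0.09355506] target [ 0.5728111  -0.08239321]
jar [ 0.69959549 -0.00471626] 0.14868756296838379
tin [ 0.71640627 -0.09631025] 0.14426800261730585
hinge [523.68384553 197.97499289]
latch [382.59184441  90.93817853]
free [334.90094264  54.76643067]
```

Emit:
send_rows(
  rows=[
    [0.1, -0.05, 0.12, 0],
    [0.25, -0.15, 0.25, 0],
    [0.4, -0.27, 0.37, 0],
    [0.55, -0.4, 0.37, 0],
    [0.68, -0.52, 0.37, 0],
    [0.82, -0.65, 0.37, 0],
    [0.9, -0.82, 0.37, 0],
    [0.98, -1, 0.37, 0],
  ],
  jaw=1,
  newtons=40,
)

```text
time: 1.15
eef_pos: [0.4978, 0.342, 0.3587]
tcp_rot: [0.152, 0.988, -0.0, -0.0]
contact_force: [-0.1, 0.6, -0.5]
opening: -0.002
```

Emit:
send_rows(
  rows=[
    [0.06, -0.18, 0, 0],
    [0.12, -0.36, 0, 0],
    [0.17, -0.54, 0, 0],
    [0.21, -0.72, 0, 0],
    [0.25, -0.9, 0, 0],
    [0.25, -1, 0, -0.0033],
  ],
)

```text
time: 1.9
eef_pos: [0.5724, 0.041, 0.3586]
tcp_rot: [0.164, 0.986, -0.0, -0.0]
contact_force: [0.0, 0.3, -0.0]
opening: -0.0
```

Emit:
send_rows(
  rows=[
    [0, -0.15, 0, 0],
    [0, -0.28, 0, 0],
    [0, -0.38, -0.05, 0],
    [0, -0.42, -0.1, 0],
    [0, -0.42, -0.1, 0],
    [0, -0.42, -0.1, 0],
  ],
)

```text
time: 2.65
eef_pos: [0.5723, -0.0813, 0.3295]
tcp_rot: [0.162, 0.987, 0.0, -0.0]
contact_force: [-0.5, -0.1, -0.3]
opening: 0.004
```

```bash
python3 - <<'E'
from g import *
s=monitor.get_state(); print(s["time"],s["eef_pos"],s["tcp_rot"],s["contact_force"],s["qpos"],ctrl.tip_reach)
c=imaging.calibration("wrist"); im=imaging.read_camera("wrist")[:,:,::-1].copy()
np.save("wc1.npy",c); cv2.imwrite("pics/w1.png",im)
for r in (0,.153,.175,.197,.244): print(r,proj("wrist",[*pt(r,0),.2],c).round(1))
t=s["eef_pos"]; print("tip",proj("wrist",[t[0],t[1],t[2]-.017],c))
cv2.imwrite("pics/t1.png",imaging.read_camera("top")[110:260,240:420,::-1].repeat(4,0).repeat(4,1))
E
```

```text
2.65 [ 0.57228296 -0.08131797  0.32947308] [ 1.62028106e-01  9.86786113e-01  2.45679065e-04 -9.62688535e-06] [-0.50348855 -0.14791162 -0.31524756] [-3.16802879e-01  2.10078734e-02  1.72740790e+00  4.90289836e-04
  1.39327132e+00 -1.56219466e+00] 0.017
0 [521.9 180.5]
0.153 [350.1 180.5]
0.175 [325.5 180.5]
0.197 [300.9 180.5]
0.244 [248.4 180.5]
tip [320.82412356 253.37108739]
```

View pics/w1.png

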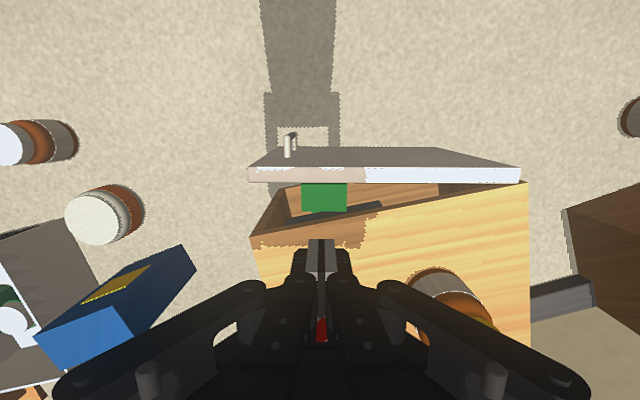

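```bash
python3 - <<'E'
from g import *
im=cv2.imread("pics/w1.png")
cv2.imwrite("pics/w1z.png",cv2.resize(im[150:290,230:400],None,fx=4,fy=4,interpolation=cv2.INTER_NEAREST))
c=np.load("wc1.npy",allow_pickle=True).item()
for x in (270,290,380,420,460,500):
    print(x,[tuple(int(t) for t in im[y,x]) for y in range(178,188)])
b=im.astype(int)
g=((b[...,1]>b[...,2]+50)&(b[...,1]>b[...,0]+50)).astype(np.uint8); g[:,:280]=0; ys,xs=np.nonzero(g[:,:400]); print(xs.min(),xs.max(),ys.min(),ys.max())
for z in (.19,.18,.17):
  for uv in ((302,212),(347,212)): 
    p=onz("wrist",uv,z,c)[:2]-hinge; print(z,uv,"r",-p@u,"i",p@n)
E
```

```text
270 [(184, 202, 218), (182, 203, 218), (184, 203, 218), (169, 188, 201), (127, 141, 150), (118, 134, 140), (121, 137, 143), (119, 135, 141), (123, 138, 144), (122, 137, 145)]
290 [(182, 202, 216), (183, 202, 216), (183, 203, 219), (178, 195, 210), (133, 147, 157), (114, 128, 133), (123, 138, 143), (128, 143, 148), (67, 87, 107), (70, 100, 132)]
380 [(245, 238, 232), (246, 237, 232), (247, 238, 232), (253, 242, 235), (241, 253, 240), (58, 94, 132), (90, 135, 179), (91, 131, 172), (88, 126, 168), (87, 126, 164)]
420 [(246, 238, 232), (246, 238, 232), (247, 238, 232), (253, 243, 236), (244, 252, 241), (64, 91, 121), (93, 140, 188), (94, 138, 181), (93, 133, 173), (89, 128, 168)]
460 [(245, 238, 232), (246, 238, 232), (247, 238, 233), (252, 243, 236), (247, 253, 244), (84, 106, 125), (50, 70, 87), (60, 78, 96), (61, 79, 96), (60, 79, 96)]
500 [(246, 238, 232), (246, 238, 232), (247, 239, 233), (247, 237, 231), (154, 178, 198), (160, 185, 205), (51, 76, 100), (65, 88, 111), (64, 85, 108), (74, 105, 126)]
301 346 184 212
0.19 (302, 212) r 0.19725223117145704 i 0.03293031187089055
0.19 (347, 212) r 0.1540542539825706 i 0.03290407844476992
0.18 (302, 212) r 0.19793757665931333 i 0.03620943957928272
0.18 (347, 212) r 0.15310496108562494 i 0.03618221346396486
0.17 (302, 212) r 0.19862292214716956 i 0.039488567287675
0.17 (347, 212) r 0.15215566818867932 i 0.039460348483159706
```

View pics/w1z.png

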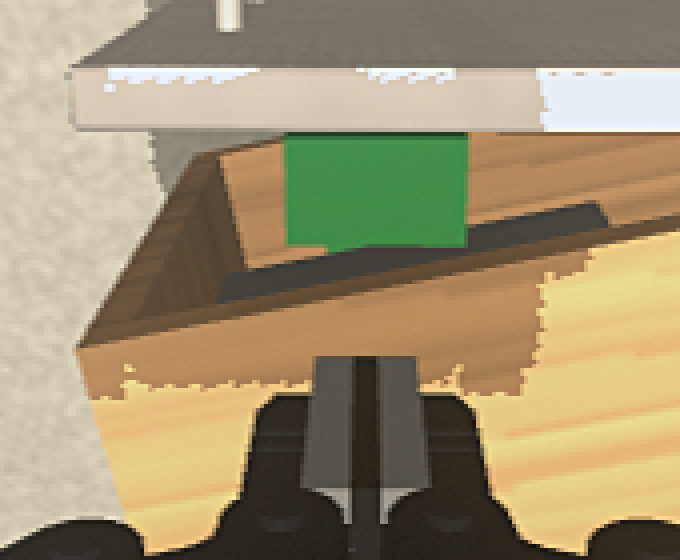

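```bash
python3 - <<'E'
from g import *
c=np.load("wc1.npy",allow_pickle=True).item()
for uv in ((249.5,236.3),(324.5,221.5),(399.5,206.7)):
    p=onz("wrist",uv,.2,c)[:2]-hinge; print(uv,"r",-p@u,"i",p@n, np.degrees(np.arctan2(p@n,-p@u)))
p=onz("wrist",(320,182.5),.2,c)[:2]-hinge; print("inner face i",p@n)
t=np.array([.5723,-.0813])-hinge; print("tcp r,i",-t@u,t@n)
new=hinge+.0016*n-.178*u+.0172*n; print("target",new)
E
```

```text
(249.5, 236.3) r 0.24667311291324553 i 0.05386588347494024 12.31827996696077
(324.5, 221.5) r 0.17574695760763356 i 0.038958093213817976 12.498735508879609
(399.5, 206.7) r 0.10694643933511483 i 0.02447363922356947 12.889632855957398
inner face i 0.0018167896956322448
tcp r,i 0.1791283608755287 0.016165383657894973
target [ 0.5751573 -0.0810759]
```

Emit:
send_rows(
  rows=[
    [0.0093, 0.0007, -0.06, 0],
    [0.0093, 0.0007, -0.14, 0],
    [0.0093, 0.0007, -0.22, 0],
    [0.0093, 0.0007, -0.29, 0],
    [0.0093, 0.0007, -0.33, 0],
    [0.0093, 0.0007, -0.355, 0],
    [0.0093, 0.0007, -0.355, 0],
    [0.0093, 0.0007, -0.355, 0],
  ],
)

```text
time: 3.75
eef_pos: [0.5755, -0.0822, 0.2238]
tcp_rot: [0.163, 0.987, -0.0, 0.001]
contact_force: [-0.2, -1.0, 0.8]
opening: -0.002
```

```bash
python3 - <<'E'
from g import *
s=monitor.get_state(); print(s["time"],s["eef_pos"],s["contact_force"])
c=imaging.calibration("wrist"); im=imaging.read_camera("wrist")[:,:,::-1].copy()
np.save("wc2.npy",c); cv2.imwrite("pics/w2.png",im)
cv2.imwrite("pics/w2z.png",cv2.resize(im[130:290,220:420],None,fx=4,fy=3.75,interpolation=cv2.INTER_NEAREST))
t=s["eef_pos"]; a=np.array([*u,0]); nn=np.array([*n,0]); tip=t-[0,0,.017]
for k in (-1,1): print("tip edge",k,proj("wrist",tip+k*.011*nn,c), "at z.2",proj("wrist",tip+k*.011*nn-[0,0,tip[2]-.2],c))
E
```

```text
3.75 [ 0.5754947  -0.08222698  0.22381604] [-0.16984295 -0.96193038  0.83205904]
tip edge -1 [320.85020168 234.38050368] at z.2 [320.85861744 229.57132826]
tip edge 1 [320.86888393 271.66386925] at z.2 [320.87624914 265.55395944]
```

View pics/w2z.png

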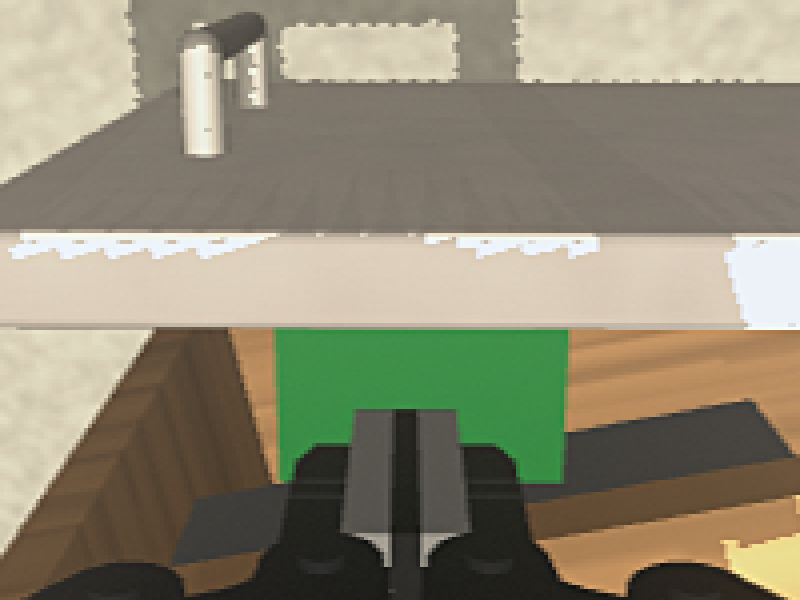

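Emit:
send_rows(
  rows=[
    [0, 0, -0.02, 0],
    [0, 0, -0.04, 0],
    [0, 0, -0.04, 0],
  ],
)

```text
time: 4.18
eef_pos: [0.5744, -0.0819, 0.2098]
tcp_rot: [0.163, 0.987, 0.0, -0.001]
contact_force: [-0.1, -0.5, -0.2]
opening: -0.007
```

Emit:
send_rows(
  rows=[
    [0, 0, -0.005, 0],
    [0, 0, -0.01, 0],
    [0, 0, -0.01, 0],
  ],
)

```text
time: 4.55
eef_pos: [0.5749, -0.0821, 0.2078]
tcp_rot: [0.163, 0.987, -0.0, -0.0]
contact_force: [-0.1, 0.2, -0.1]
opening: 0.003
```

```bash
python3 -c "
from g import *
s=monitor.get_state();print(s['eef_pos'],s['contact_force'],s['wrist_torque'])"
```

```text
[ 0.57494033 -0.08209739  0.20775664] [-0.12212624  0.18001829 -0.0892567 ] [-0.04003329 -0.01747295  0.00255956]
```

Emit:
send_rows(
  rows=[
    [0, 0, -0.005, 0],
    [0, 0, -0.01, 0],
    [0, 0, -0.01, 0],
  ],
)

```text
time: 4.92
eef_pos: [0.5749, -0.0821, 0.2046]
tcp_rot: [0.163, 0.987, 0.0, -0.0]
contact_force: [0.5, 0.7, -0.7]
opening: -0.002
```

Emit:
send_rows(
  rows=[
    [0, 0, -0.005, 0],
    [0, 0, -0.01, 0],
    [0, 0, -0.01, 0],
  ],
)

```text
time: 5.3
eef_pos: [0.5752, -0.0822, 0.2027]
tcp_rot: [0.162, 0.987, -0.0, 0.0]
contact_force: [-0.5, 0.5, 4.2]
opening: -0.001
```

Emit:
send_rows(
  rows=[
    [0, 0, -0.003, 0],
    [0, 0, -0.003, 0],
  ],
)

```text
time: 5.55
eef_pos: [0.5755, -0.0823, 0.202]
tcp_rot: [0.163, 0.987, -0.0, 0.001]
contact_force: [-0.8, -0.4, 5.0]
opening: 0.006
```

Emit:
send_rows(
  rows=[
    [0, 0, -0.003, 0],
    [0, 0, -0.003, 0],
  ],
)

```text
time: 5.8
eef_pos: [0.5758, -0.0823, 0.2016]
tcp_rot: [0.163, 0.987, -0.0, 0.001]
contact_force: [-1.3, 0.4, 6.1]
opening: 0.001
```

Emit:
send_rows(
  rows=[
    [0, 0, -0.005, 0],
    [0, 0, -0.005, 0],
    [0, 0, -0.005, 0],
  ],
)

```text
time: 6.18
eef_pos: [0.5763, -0.0824, 0.201]
tcp_rot: [0.162, 0.987, -0.0, 0.002]
contact_force: [-2.4, 0.4, 8.9]
opening: -0.002
```

Emit:
send_rows(
  rows=[
    [0, 0, -0.003, 0],
    [0, 0, -0.003, 0],
    [0, 0, -0.003, 0],
  ],
)

```text
time: 6.55
eef_pos: [0.5765, -0.0825, 0.2006]
tcp_rot: [0.162, 0.987, -0.0, 0.002]
contact_force: [-1.1, 0.1, 9.0]
opening: 0.003
```

Emit:
send_rows(
  rows=[
    [0, 0, -0.005, 0],
    [0, 0, -0.005, 0],
    [0, 0, -0.005, 0],
  ],
)

```text
time: 6.92
eef_pos: [0.5771, -0.0826, 0.2]
tcp_rot: [0.162, 0.987, -0.0, 0.003]
contact_force: [-1.1, 0.3, 11.7]
opening: 0.0
```

```bash
python3 -c "
from g import *
F=[];P=[]
for i in range(4):
  s=monitor.get_state();F.append(s['contact_force']);P.append(s['eef_pos'])
  im=imaging.read_camera('wrist')
print(np.mean(F,0),np.mean(P,0),s['time'],monitor.get_state()['wrist_torque'])
cv2.imwrite('pics/w3.png',im[:,:,::-1])
"
```

```text
[-1.3052497   0.48328063 11.91070561] [ 0.57706845 -0.08264057  0.20000689] 7.075 [0.07024702 0.24204428 0.04512837]
```

View pics/w3.png

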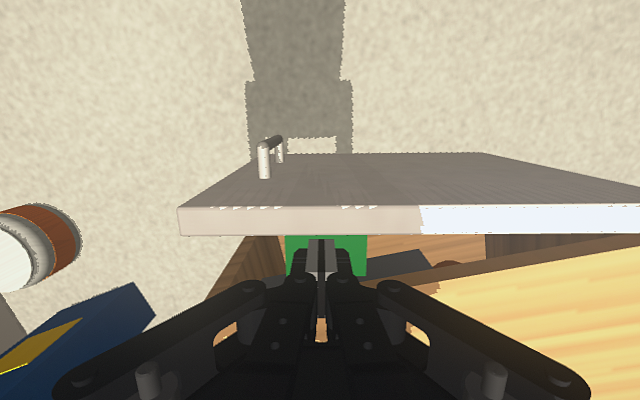

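Emit:
send_rows(
  rows=[
    [0, 0, -0.003, 0],
    [0, 0, -0.006, 0],
    [0, 0, -0.006, 0],
  ],
)

```text
time: 7.5
eef_pos: [0.5777, -0.0828, 0.1992]
tcp_rot: [0.162, 0.987, -0.0, 0.004]
contact_force: [-1.3, 1.5, 15.4]
opening: -0.001
```

```bash
python3 -c "
from g import *
F=[];P=[]
for i in range(3):
  s=monitor.get_state();F.append(s['contact_force']);P.append(s['eef_pos'])
  im=imaging.read_camera('top')
print(np.mean(F,0),np.mean(P,0),s['time'])
# plan: finger centre relative shifts along arc at r=.178 i=.0188 from angle .213
p0=pt(.178,.0188,.213)
for a in (.23,.26,.30,.34,.38,.42,.46,.55,.7,.85,1.0,1.15,1.25): print(a,((pt(.178,.0188,a)-p0)/.3).round(3),round(-np.degrees(a-.213)/360,4),pt(.178,.0188,a).round(3), np.linalg.norm(pt(.178,.0188,a)).round(3))
"
```

```text
[-1.26767942  1.32083398 14.7838176 ] [ 0.57764829 -0.08278663  0.19923688] 7.6
0.23 [-0.01   0.002] -0.0027 [ 0.572 -0.08 ] 0.578
0.26 [-0.027  0.007] -0.0075 [ 0.567 -0.079] 0.572
0.3 [-0.05   0.014] -0.0138 [ 0.56  -0.077] 0.565
0.34 [-0.073  0.021] -0.0202 [ 0.553 -0.075] 0.558
0.38 [-0.095  0.03 ] -0.0266 [ 0.547 -0.072] 0.551
0.42 [-0.117  0.039] -0.0329 [ 0.54  -0.069] 0.545
0.46 [-0.138  0.05 ] -0.0393 [ 0.534 -0.066] 0.538
0.55 [-0.185  0.076] -0.0536 [ 0.52  -0.058] 0.523
0.7 [-0.257  0.129] -0.0775 [ 0.498 -0.042] 0.5
0.85 [-0.321  0.192] -0.1014 [ 0.479 -0.023] 0.48
1.0 [-0.374  0.264] -0.1253 [ 0.463 -0.002] 0.463
1.15 [-0.416  0.343] -0.1491 [0.45  0.022] 0.451
1.25 [-0.437  0.399] -0.165 [0.444 0.039] 0.446
```

Emit:
send_rows(
  rows=[
    [-0.003, 0.001, -0.001, -0.0005],
    [-0.006, 0.001, -0.001, -0.001],
    [-0.009, 0.002, -0.001, -0.002],
    [-0.012, 0.003, -0.001, -0.003],
    [-0.015, 0.004, -0.001, -0.004],
  ],
)

```text
time: 8.28
eef_pos: [0.5741, -0.082, 0.1994]
tcp_rot: [0.175, 0.985, -0.001, 0.006]
contact_force: [0.3, 0.7, 14.4]
opening: 0.001
```

```bash
cat > st.py <<'E'
from g import *
import sys
F=[];P=[]
for i in range(2):
  s=monitor.get_state();F.append(s['contact_force']);P.append(s['eef_pos']); c=imaging.calibration("wrist")
  im=imaging.read_camera('wrist')
print(np.mean(F,0).round(2),np.mean(P,0).round(4),s['time'])
cv2.imwrite(f'pics/{sys.argv[1]}.png',im[:,:,::-1])
E
python3 st.py w4
```

```text
[ 0.65  0.37 14.1 ] [ 0.5741 -0.082   0.1994] 8.325
```

View pics/w4.png

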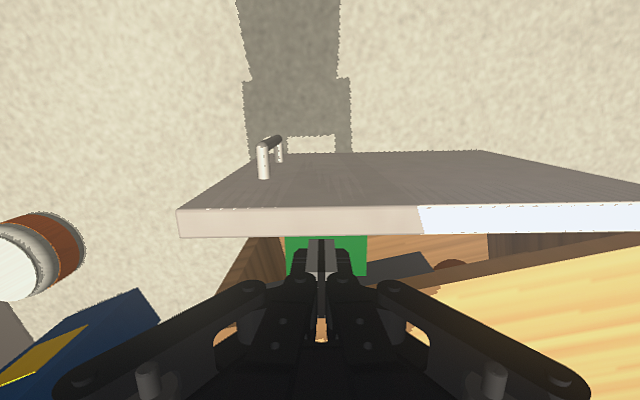

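Emit:
send_rows(
  rows=[
    [-0.003, 0.001, -0.002, 0],
    [-0.006, 0.002, -0.002, 0],
    [-0.009, 0.003, -0.002, 0],
    [-0.012, 0.004, -0.002, 0],
    [-0.016, 0.005, -0.002, 0],
    [-0.02, 0.006, -0.002, 0],
  ],
)

```text
time: 9.12
eef_pos: [0.5685, -0.0804, 0.1992]
tcp_rot: [0.175, 0.985, -0.001, 0.007]
contact_force: [1.3, -0.4, 14.3]
opening: 0.002
```

```bash
python3 st.py w5
```

```text
[ 1.74 -0.29 14.13] [ 0.5684 -0.0804  0.1992] 9.175
```

View pics/w5.png

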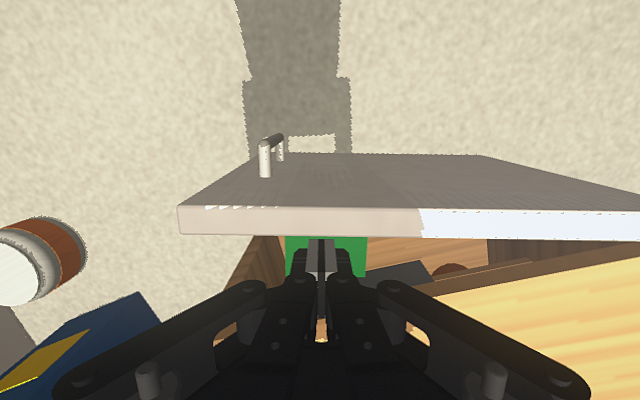

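Emit:
send_rows(
  rows=[
    [-0.007, 0.002, -0.001, -0.002],
    [-0.014, 0.004, -0.001, -0.004],
    [-0.021, 0.006, -0.001, -0.006],
    [-0.028, 0.008, -0.001, -0.008],
    [-0.036, 0.011, -0.001, -0.01],
    [-0.044, 0.013, -0.001, -0.012],
  ],
)

```text
time: 9.98
eef_pos: [0.5555, -0.0764, 0.199]
tcp_rot: [0.212, 0.977, -0.0, 0.007]
contact_force: [1.9, 0.1, 15.9]
opening: 0.0
```

Emit:
send_rows(
  rows=[
    [-0.008, 0.003, 0, -0.0025],
    [-0.016, 0.006, 0, -0.005],
    [-0.024, 0.009, 0, -0.0075],
    [-0.032, 0.012, 0, -0.01],
    [-0.04, 0.015, 0, -0.0125],
    [-0.048, 0.019, 0, -0.015],
  ],
)

```text
time: 10.72
eef_pos: [0.5411, -0.0706, 0.199]
tcp_rot: [0.258, 0.966, 0.0, 0.007]
contact_force: [2.9, 0.4, 15.2]
opening: -0.002
```

```bash
python3 st.py w6; python3 -c "
from g import *
cv2.imwrite('pics/t6.png',imaging.read_camera('top')[110:260,240:420,::-1].repeat(4,0).repeat(4,1))"
```

```text
[ 2.24  0.26 14.82] [ 0.541  -0.0705  0.199 ] 10.775
```

View pics/w6.png

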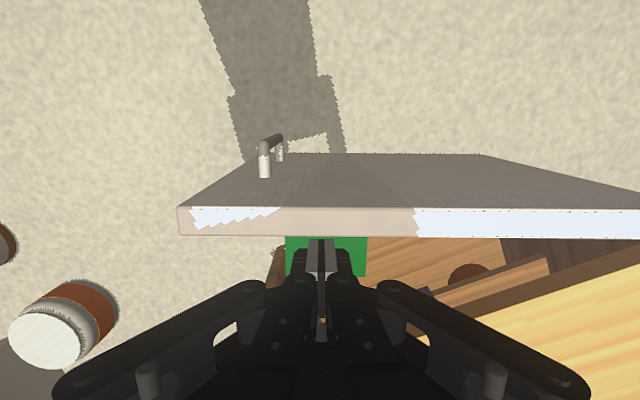

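View pics/t6.png

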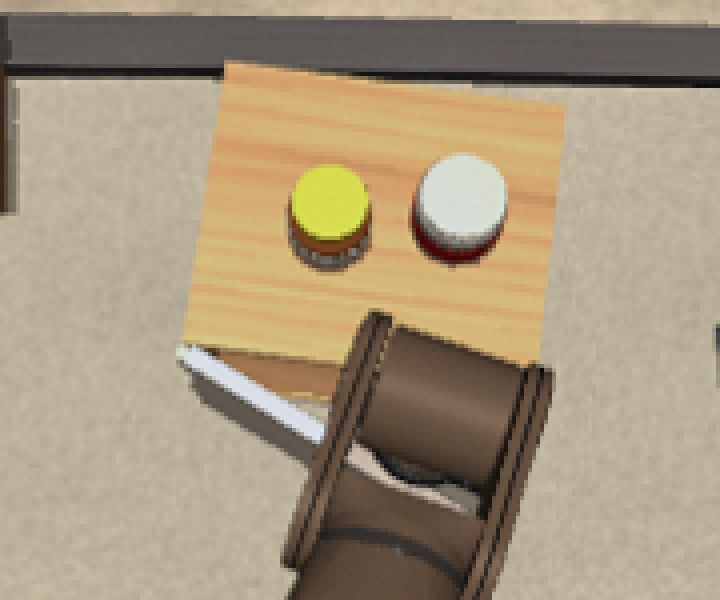

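Emit:
send_rows(
  rows=[
    [-0.009, 0.004, 0, -0.0025],
    [-0.018, 0.009, 0, -0.005],
    [-0.027, 0.014, 0, -0.008],
    [-0.036, 0.019, 0, -0.0105],
    [-0.045, 0.024, 0, -0.013],
    [-0.054, 0.029, 0, -0.016],
    [-0.061, 0.033, 0.0, -0.0185],
    [-0.068, 0.037, 0.0, -0.0207],
    [-0.068, 0.037, 0.008, -0.0207],
    [-0.068, 0.037, 0.018, -0.0207],
    [-0.068, 0.037, 0.023, -0.0207],
    [-0.068, 0.037, 0.023, -0.0207],
  ],
)

```text
time: 12.38
eef_pos: [0.5184, -0.0583, 0.2018]
tcp_rot: [0.32, 0.947, 0.001, 0.003]
contact_force: [3.1, 1.7, 5.6]
opening: -0.001
```

```bash
python3 st.py w7
```

```text
[2.78 1.87 6.46] [ 0.5184 -0.0583  0.2018] 12.425
```

View pics/w7.png

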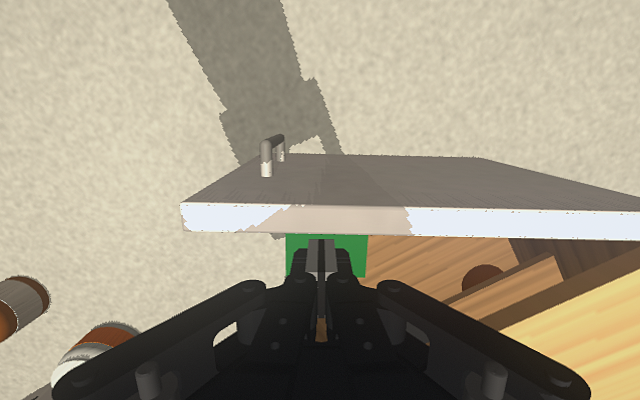

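```bash
python3 -c "
from g import *
p0=pt(.178,.0188,.55)
A=np.append(np.arange(.575,.96,.025),0.96)
for k,a in enumerate(A):
  print([float(x) for x in np.r_[((pt(.178,.0188-.0005*min(k,14),a)-p0)/.3).round(3),.01 if k else .006,round(-np.degrees(a-.55)/360,4)]],end=', ')
print(len(A))
"
```

```text
[-0.013, 0.008, 0.006, -0.004], [-0.026, 0.018, 0.01, -0.008], [-0.039, 0.027, 0.01, -0.0119], [-0.053, 0.038, 0.01, -0.0159], [-0.065, 0.048, 0.01, -0.0199], [-0.078, 0.059, 0.01, -0.0239], [-0.09, 0.07, 0.01, -0.0279], [-0.102, 0.082, 0.01, -0.0318], [-0.113, 0.094, 0.01, -0.0358], [-0.125, 0.106, 0.01, -0.0398], [-0.135, 0.118, 0.01, -0.0438], [-0.146, 0.131, 0.01, -0.0477], [-0.156, 0.144, 0.01, -0.0517], [-0.166, 0.157, 0.01, -0.0557], [-0.175, 0.171, 0.01, -0.0597], [-0.183, 0.183, 0.01, -0.0637], [-0.187, 0.188, 0.01, -0.0653], 17
```

Emit:
send_rows(
  rows=[
    [-0.013, 0.008, 0.006, -0.004],
    [-0.026, 0.018, 0.01, -0.008],
    [-0.039, 0.027, 0.01, -0.012],
    [-0.053, 0.038, 0.01, -0.016],
    [-0.065, 0.048, 0.01, -0.02],
    [-0.078, 0.059, 0.01, -0.024],
    [-0.09, 0.07, 0.01, -0.028],
    [-0.102, 0.082, 0.01, -0.032],
    [-0.113, 0.094, 0.01, -0.036],
    [-0.125, 0.106, 0.01, -0.04],
    [-0.135, 0.118, 0.01, -0.044],
    [-0.146, 0.131, 0.01, -0.048],
    [-0.156, 0.144, 0.01, -0.052],
    [-0.166, 0.157, 0.01, -0.056],
    [-0.175, 0.171, 0.01, -0.06],
    [-0.183, 0.183, 0.01, -0.064],
  ],
)

```text
time: 14.48
eef_pos: [0.4613, -0.0033, 0.203]
tcp_rot: [0.503, 0.864, -0.0, -0.0]
contact_force: [2.0, -1.0, 2.5]
opening: 0.001
```

```bash
python3 st.py w8;  python3 -c "
from g import *
print(monitor.get_state()['qpos'])
cv2.imwrite('pics/t8.png',imaging.read_camera('top')[110:260,240:420,::-1].repeat(4,0).repeat(4,1))"
```

```text
[ 1.04 -0.25  2.67] [ 0.4612 -0.0031  0.203 ] 14.525
[-2.27217923e-01 -1.55843080e-01  2.12818378e+00  7.60821854e-04
  1.17032742e+00 -7.44441552e-01]
```

View pics/w8.png

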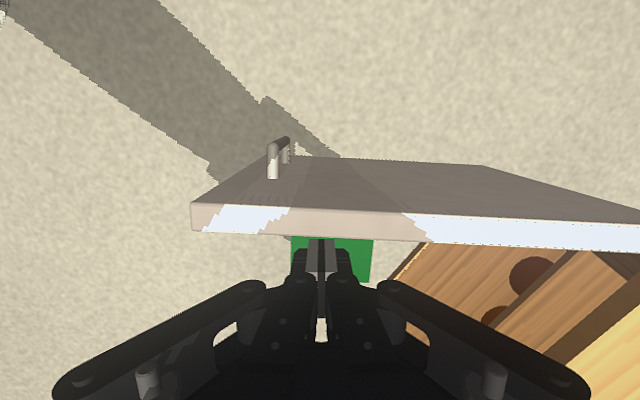

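View pics/t8.png

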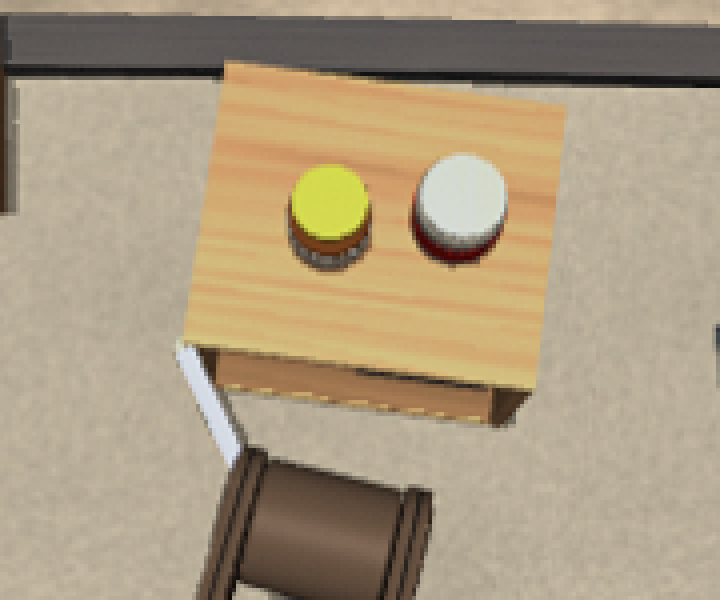

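```bash
python3 -c "
from g import *
i=.0118
p0=pt(.178,i,.95)
A=np.arange(.975,1.24,.025)
for k,a in enumerate(A):
  p=pt(.178-.0015*k,i,a);print([float(x) for x in np.r_[((p-p0)/.3).round(3),.007,round(-np.degrees(a-.95)/360,4)]],np.linalg.norm(p).round(3))
"
```

```text
[-0.008, 0.013, 0.007, -0.004] 0.462
[-0.011, 0.028, 0.007, -0.008] 0.461
[-0.014, 0.043, 0.007, -0.0119] 0.461
[-0.016, 0.057, 0.007, -0.0159] 0.46
[-0.018, 0.072, 0.007, -0.0199] 0.46
[-0.019, 0.087, 0.007, -0.0239] 0.459
[-0.02, 0.102, 0.007, -0.0279] 0.459
[-0.021, 0.116, 0.007, -0.0318] 0.459
[-0.021, 0.131, 0.007, -0.0358] 0.46
[-0.021, 0.145, 0.007, -0.0398] 0.46
[-0.02, 0.159, 0.007, -0.0438] 0.461
```

Emit:
send_rows(
  rows=[
    [-0.008, 0.013, 0.007, -0.004],
    [-0.011, 0.028, 0.007, -0.008],
    [-0.014, 0.043, 0.007, -0.012],
    [-0.016, 0.057, 0.007, -0.016],
    [-0.018, 0.072, 0.007, -0.02],
    [-0.019, 0.087, 0.007, -0.024],
    [-0.02, 0.102, 0.007, -0.028],
    [-0.021, 0.116, 0.007, -0.032],
    [-0.021, 0.131, 0.007, -0.036],
    [-0.021, 0.145, 0.007, -0.04],
    [-0.02, 0.159, 0.007, -0.044],
    [-0.02, 0.159, 0.007, -0.044],
  ],
)

```text
time: 16.12
eef_pos: [0.4557, 0.0448, 0.2052]
tcp_rot: [0.617, 0.787, 0.001, -0.0]
contact_force: [-0.1, 0.1, 0.4]
opening: 0.0
```

```bash
python3 st.py w9;  python3 -c "
from g import *
cv2.imwrite('pics/t9.png',imaging.read_camera('top')[110:260,240:420,::-1].repeat(4,0).repeat(4,1))"
```

```text
[ 0.27 -0.09  0.43] [0.4558 0.0447 0.2052] 16.175
```

View pics/t9.png

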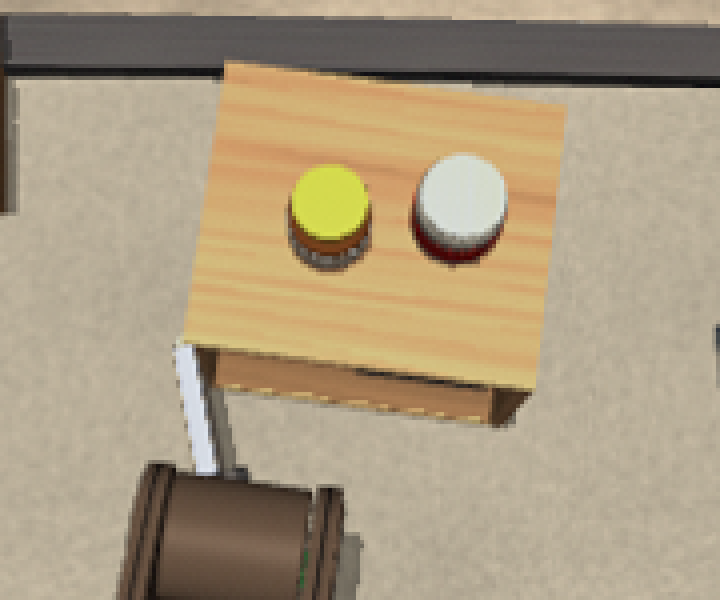

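View pics/w9.png

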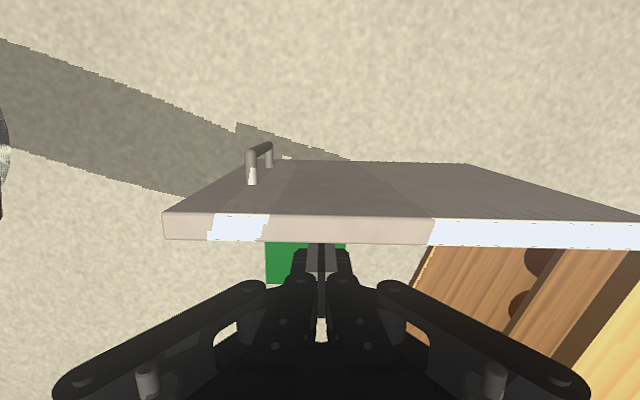

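Emit:
send_rows(
  rows=[
    [0.001, -0.006, 0.003, 0],
    [0.002, -0.012, 0.02, 0],
    [0.002, -0.012, 0.06, 0],
    [0.002, -0.012, 0.12, 0],
    [0.002, -0.012, 0.2, 0],
    [0.002, -0.012, 0.3, 0],
    [0.002, -0.012, 0.4, 0],
    [0.05, -0.2, 0.45, 0],
    [0.1, -0.4, 0.45, 0],
    [0.15, -0.6, 0.45, 0],
    [0.2, -0.7, 0.45, 0],
    [0.2, -0.7, 0.45, 0],
  ],
)

```text
time: 17.77
eef_pos: [0.516, -0.1679, 0.3411]
tcp_rot: [0.618, 0.786, 0.0, 0.0]
contact_force: [0.2, 0.2, 0.8]
opening: -0.001
```

```bash
python3 - <<'E'
from g import *
s=monitor.get_state(); print(s["time"],s["eef_pos"],s["contact_force"])
t=imaging.read_camera("top")[:,:,::-1]; cv2.imwrite("pics/tA.png",t); cv2.imwrite("pics/tAz.png",t[110:260,240:420].repeat(4,0).repeat(4,1))
cv2.imwrite("pics/sA.png",imaging.read_camera("scene")[:,:,::-1])
E
```

```text
17.775 [ 0.51600987 -0.16789435  0.34110972] [0.19391957 0.16697528 0.81291123]
```

View pics/tAz.png

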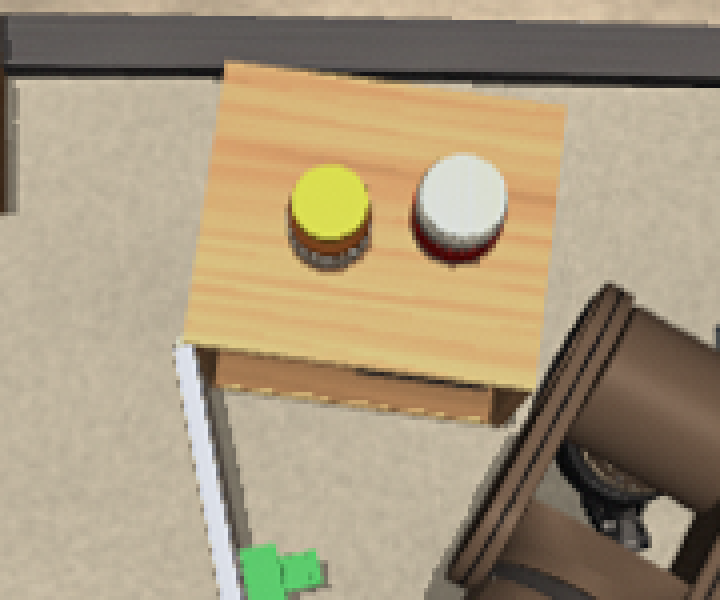

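View pics/sA.png

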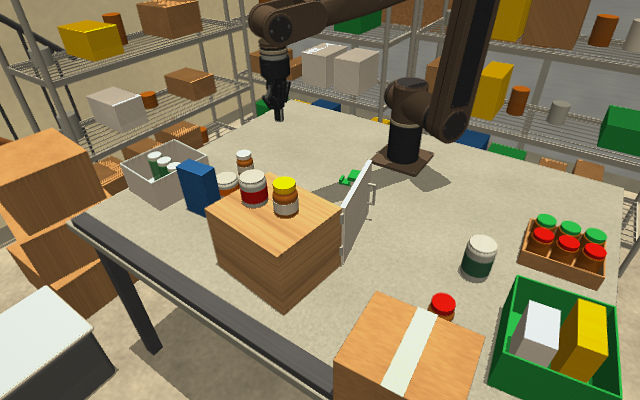

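View pics/tA.png

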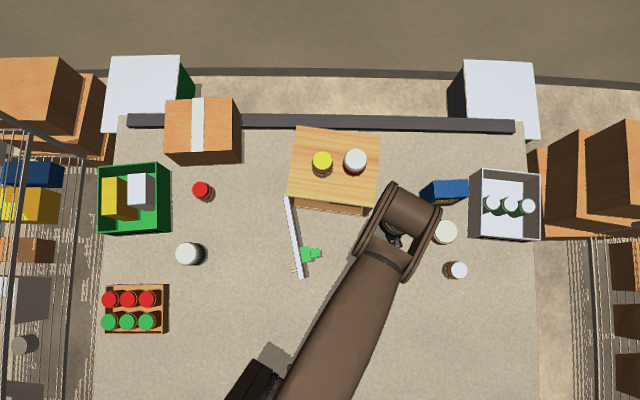

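```bash
python3 -c "
from plant import workorder; print(workorder.sign_off())"
```

```text
the job is handed in; nothing more can be done
None
```

The white door is open about 73° and the gripper has let go. The job was handed in at about 18 s, well inside the 48 s limit.

- **Hook:** I reached the closed fingers down through the gap and found the pad by touch, about 15 mm below the door's top edge. I pressed it to about 15 N (highest reading 15.9 N, under the 17 N safe level) and held it there.
- **Opening:** I drew the door slowly past the catch with the hook still held down. By the top camera picture the door was then at about 0.4 rad, beyond the 0.34 rad needed. Then I eased off the pad, swung the door on and lifted the tool clear. Sideways force stayed under 4 N throughout.
- **Last checks:** The final pictures show the door standing open with the hook still in place on it. The jar and tin on top and the groceries on the table are where they started. In the top view the arm comes close to the blue carton and the tin beside it, but the scene view shows both standing where they were. The force reading was close to zero.
- **Disagreement:** The top camera put the door's inner face about 2 mm farther out than the wrist camera did. I used a value between the two, and the fingers went in without touching the sides.

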